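# Move the clip cover to the wound unit

### The job

Squeeze the two black side tabs of the orange cover together to free it from the empty grey base, lift it off, and snap it onto the black wound unit: push it down onto the white deck against the two sprung red pins until it is fully home, so that it stays latched by both tabs when you let go. Squeeze, pull and press gently so that no plastic cracks, keep the cover roughly level, and leave the bobbins and the screwdriver where they are.

Things in the scene. Friction and masses are not known exactly. Their poses are not given: they have to be found in the camera images.
- cover: Loose orange clip-on cover, 80 g: lid 100 (x) by 68 (y) by 5 mm, notched at mid-length for two black side tabs. Origin: centre of the lid's underside, z up. A half turn about z leaves it the same. Four round-ended dowels (7 mm wide, at x +-36.5, y +-22 mm) reach 14 mm below. Squeezing or pressing it at more than about 40 N per finger cracks it.
- cover_grip (a point): Point midway between the two tab paddles, 22 mm above the lid's underside. Paddles: at x = 0, 20 mm along x, 5 mm thick, rising from 1 to 34 mm above the underside; outer faces (yellow ribs) 61 mm apart along y when relaxed, 47 mm with both at their inner stops. 25 mm or more of free air outside each paddle, above the frame.
- tab_left (a joint): Inward travel of the tab on the cover's +y side, m: 0 relaxed, 0.007 at its inner stop; takes 2 N to start, 7 N at the stop. Its hook, below the lid, reaches 4 mm under the base's lip (3 mm vertical play) and clears it from 0.004 on; at the stop it passes the opening freely and the cover can be lifted or lowered by the squeezed paddles.
- tab_right (a joint): The same for the tab on the cover's -y side. The legs of both tabs reach 25 mm below the lid's underside; the hooks' undersides are sloped, so with relaxed tabs the cover can also be snapped in by pressing on the lid (15 to 30 N). When let go under the lip the tabs spring out and latch.
- spare: Empty grey base fixed to the bench, foot 126 (x) by 112 (y) mm, with a frame 110 x 96 mm, top 44 mm above the bench. Origin: centre of its underside. At the start the cover is latched on it, axes alike, lid underside on the frame's top. Pulling or pressing the cover against it with more than about 40 N cracks the hooks.
- unit: Black wound unit fixed to the bench, case 130 (x) by 116 (y) by 40 mm, five brass studs at its -x end, brass strip at +x. Origin: centre of its underside, x as the cover's x when fitted (either way round). A white frame (deck) stands out of its top, with a central opening for dowels and hooks, 2 mm clearance all round. Pressing on it with more than about 45 N in all (also sideways) cracks it.
- unit_axis (a point): Point on the unit's vertical centre axis, 60 mm above the bench. The white deck (110 x 96 mm, opening 84 by 55 mm, lips 5 mm thick) lies below: its height differs from unit to unit and is not reported, top 44 to 56 mm above the bench: find it by feel. Pressed home, the lid's underside is on the deck's top; let go, it rises up to 3 mm to where the hooks hold.
- pin_front (a joint): Travel of the red sprung pin 46 mm to the -x side of the deck's centre, m (8 mm wide, 8 mm proud of the deck): 0 up, 0.008 pressed level with the deck; 0.9 N at 0, 2.2 N at 0.008. A latched cover holds it down at about 0.005; a cover merely resting leaves it up.
- pin_back (a joint): The same for the red pin 46 mm to the +x side of the deck's centre.
- bobbin_a: Loose terracotta-coloured bobbin, 32 mm wide, 30 mm tall, standing on the bench beyond the bases; origin at the centre of its underside. Leave alone.
- bobbin_b: A second such bobbin. Leave alone.
- driver: Screwdriver lying loose on the bench, about 200 mm long. Leave alone.
Mind the look-alikes: they are no part of the job. There is more than one size of the cover; the job needs the middle-sized. Leave any blue or turquoise look-alike of the spare alone.

How it is judged:
By the outcome, as a careful person would: the job done as asked, in the order asked, and still so for the second after the job is handed in, with the robot touching nothing.
It also fails if it takes over 67 s, if anything falls off the work surface, if the arm or the gripper's body presses on something with over 40 N, if the wrist force passes 120 N, or if a joint passes its speed limit or range.

### The arm

A 7-joint arm with a two-finger parallel gripper is mounted at the origin on the work surface. World frame = base frame: x ahead of the robot, y to its left, z up, the work surface at z = 0. Lengths are in mm, angles in rad, forces in N, time in s.
With the tool pointing down it reaches from about 425 to 875 mm from the base axis. Payload 9.9 kg.
Tool frame: the origin (TCP) lies midway between the tips of the shut fingers; the grasp point (between the pads) lies 19 mm behind it (bot.hold_point_z is the distance from the TCP to the grasp point, in mm); z points along the fingers, y is the line along which they close (so a half turn about z gives the same grasp; the last joint's range is limited). The gripper opens to 85 mm and grips with 20 to 120 N. Pads are 22 mm wide; open, the fingers measure 114 mm over their backs; the gripper's body (76 mm by 85 mm) begins 54 mm behind the grasp point. The pads swing forward as they close: fully open they stand 13 mm farther back than shut.
Start: joints at [1.256, 0.576, 0.025, 1.437, -0.015, 1.129, -0.057], TCP at [154.415, -657.104, 231.289] pointing down, gripper open.
Joint ranges: [-2.76, 2.76], [-0.34, 2.15], [-1.52, 1.57], [0.19, 2.46], [-1.09, 4.23], [0.17, 1.99], [-2.82, 2.82]. Speed limits (rad/s): [2.22, 2.22, 3.01, 3.01, 3.14, 3.14, 3.14].

### API

Orientations are given as a unit quaternion [x, y, z, w].
In Python, from plant import sensors, viewer, ticket, bot gives the robot as it stands. The module is installed in compiled form; this text tells all that it offers.
- The arm moves only by the tool carry_out, never from a script. Its argument "deltas" is a list that holds one entry, the list of rows, each a list of 4 numbers: the shift along the world's x, y, z in mm, then the turn about the world's z in rad. In form: [[[tx, ty, tz, turn], ...]]. A call has exactly 10 rows; each row is the pose to reach, as a shift and turn from the pose commanded when the call began; what a row does not reach only later rows make up. A row lasts 1/12 s, in which the tool goes at most 41.7 mm and 7.16 degrees, less where a joint would pass 70% of its speed; a pose out of reach is approached as far as the arm can. A call with a gripper value outside its range is refused whole. "jaw" is the opening, from -1 (shut) to 1 (fully open), set as the call begins (left out, the last holds). The fingers move at their own pace and stop on an object; "newtons" is the grip in N (left out, the last holds). Time passes only in rows, so rows that repeat a pose let the fingers close, or fill a call up. It gives the time, the measured TCP pose, the force, the opening and the grip force at its end, in the units of the state.
- sensors.observe(): the state, without advancing time (a new reading comes with each control period).
- viewer.camera(name): name is "scene" or "top" or "wrist"; returns a dict with "color" (400x640x3 uint8, blue, green, red), "vfov" (degrees; the focal length in pixels is half the picture's height over the tangent of half this angle, whatever the lens; pixels are square), "cx", "cy" (the principal point, pixels), "rvec" (rotation vector, rad) and "tvec" (3), from world to camera coordinates, as OpenCV has them; the wrist camera has in their place "T_tool_cam" (4x4, takes a point from camera to tool coordinates, whose origin is the TCP and whose axes are the flange's). Camera axes: x right, y down, z forward; pixel columns grow to the right and rows downward; lengths in mm; the calibration is good to about 2 mm. A picture is of the moment at which its call begins: read the wrist's pose just before it. There is no depth.
- ticket.close_job(): hands the job in; it is judged then, once.
The state is a dict: "time": time; "q": joint angles; "qd": joint speeds; "joint_torque": joint torques, N m; "position": TCP position; "ee_rot": TCP orientation; "contact_force": force on the tool from outside, world axes, zero at the start; "moment": the same for the moment, N m; "gripper_width": opening from 0.0 (shut) to 1.0 (fully open); "grip_force": force on a finger pad.
Only numpy, scipy, OpenCV 4.12 (cv2) and the standard library are available. Lean on these libraries where they do the work, as an engineer would, in place of code of your own. Each camera call takes 0.05 s, during which the arm holds its last target. There are 200 camera calls.

## Working session

There is one attempt and no reset: what is moved stays moved. The work goes in short steps, Python scripts to look and compute and a tool call to move; the robot and the scene stay as the last step left them, time stands still between calls to the robot, and variables do not carry over. Pictures are saved under pics/ and viewed, at most 10 in all, crops included, and the job is handed in when it is done.

Besides the shell and the picture viewer there is one more tool, called after ">>>" by a JSON object that holds its "fn" and its "kwargs". carry_out: Moves the arm, as the interface text tells. Its arguments: {"type":"object","properties":{"deltas":{"type":"array"},"jaw":{"type":"number"},"newtons":{"type":"number"}},"required":["deltas"]}

```bash
mkdir -p pics
cat > h.py <<'E'
import numpy as np, cv2
from plant import sensors, viewer, ticket, bot
from scipy.spatial.transform import Rotation as R
def snap(n,f):
    s=sensors.observe(); c=viewer.camera(n); cv2.imwrite('pics/'+f,c['color'])
    np.save('pics/'+f+'.npy',{'c':{k:v for k,v in c.items() if k!='color'},'s':s},allow_pickle=True); return c
def ray(f,u,v,z):
    d=np.load('pics/'+f+'.npy',allow_pickle=True).item(); c,s=d['c'],d['s']
    F=200/np.tan(np.radians(c['vfov'])/2); r=np.array([(u-c['cx'])/F,(v-c['cy'])/F,1.])
    if 'rvec' in c:
        M=cv2.Rodrigues(np.array(c['rvec'],float))[0]; o=-M.T@np.ravel(c['tvec']); w=M.T@r
    else:
        T=np.array(c['T_tool_cam']); Rt=R.from_quat(s['ee_rot']).as_matrix()
        o=Rt@T[:3,3]+s['position']; w=Rt@T[:3,:3]@r
    return o+w*(z-o[2])/w[2]
E
python3 - <<'E'
from h import *
a=snap('top','top0.png');b=snap('scene','scene0.png')
print({k:v for k,v in a.items() if k!='color'})
print(sensors.observe())
E
```

```text
{'vfov': 42.93984485347782, 'cx': 321.96343636467077, 'cy': 213.79684415617362, 'rvec': array([ 2.1119666 , -2.14767553,  0.18838539]), 'tvec': array([  29.32388517,  579.49953569, 1213.92962945])}
{'time': 0.1, 'q': array([ 1.25620195,  0.57646663,  0.02486287,  1.43779366, -0.01498517,
        1.12900443, -0.05649551]), 'qd': array([-0.00026869, -0.00213213,  0.00035036, -0.0023806 ,  0.00185364,
        0.0009689 ,  0.00101944]), 'joint_torque': array([ 7.36762653e-03, -7.67296243e+01,  2.25933529e+00, -2.86602312e+01,
        1.62502873e-02,  8.60466360e-03,  8.22924193e-06]), 'position': array([ 154.3116106 , -656.72202291,  230.52745579]), 'ee_rot': array([ 9.93347086e-01,  1.15156477e-01, -1.34168499e-04, -7.31436275e-04]), 'contact_force': array([ 0.3671183 ,  0.16026715, -0.49091464]), 'moment': array([-0.00987021, -0.02497507, -0.00416687]), 'grip_force': 0.0, 'gripper_width': 0.9988929162797303}
```

View pics/top0.png

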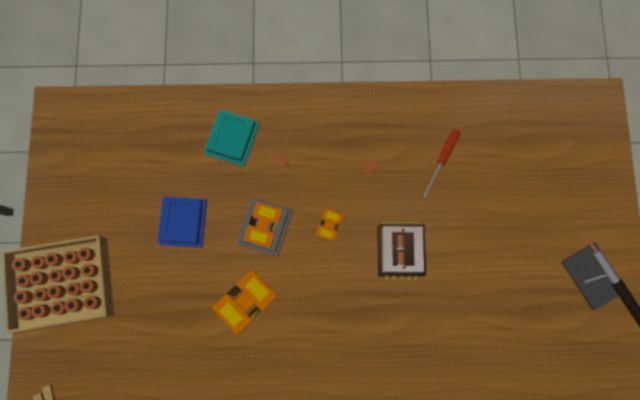

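View pics/scene0.png

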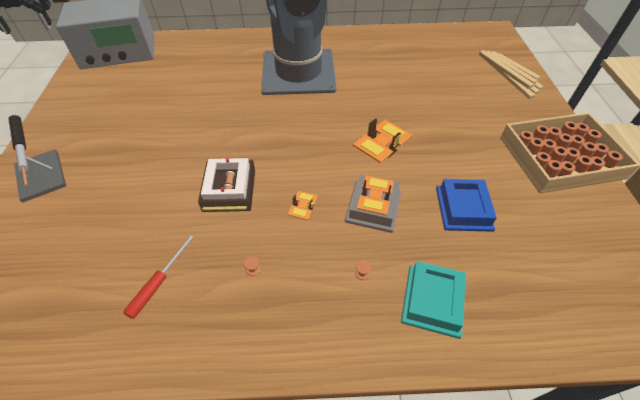

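Top view: the cover on its grey spare is at about (265,226), the unit at (402,249), and the larger cover (244,301) and smaller one (329,224) are loose. I'll enlarge the crops next.

Run:
```python
from h import *
i=cv2.imread('pics/top0.png')
a=cv2.resize(i[190:265,228:303],None,fx=5.3,fy=5.3,interpolation=cv2.INTER_CUBIC)
b=cv2.resize(i[212:287,365:440],None,fx=5.3,fy=5.3,interpolation=cv2.INTER_CUBIC)
cv2.imwrite('pics/c0.png',np.hstack([a,b]))
for n,u,v,z in [('spare',265,226,44),('unit',402,249,50),('small',329,224,20),('big',244,301,20),('bob',282,160,30)]: print(n,ray('top0.png',u,v,z).round(1))
```

```text
spare [552.7 162.   44. ]
unit [ 488.9 -175.7   50. ]
small [558.8   2.1  20. ]
big [369.5 216.1  20. ]
bob [726.2 120.2  30. ]
```

View pics/c0.png

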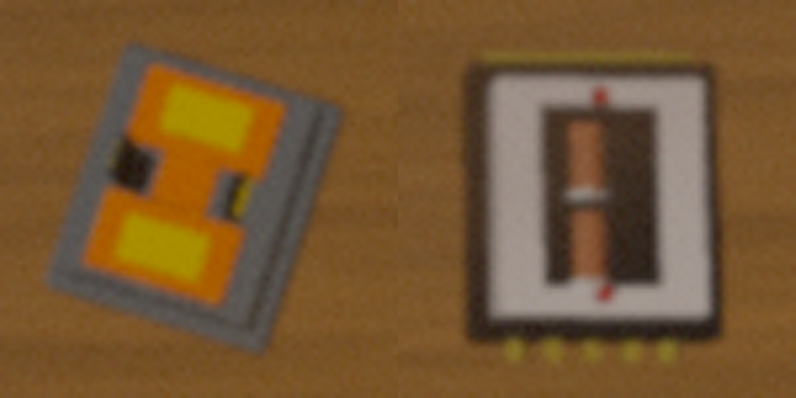

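Run:
```python
from h import *
k=5.3
def P(x,y,ox,oy,z): return ray('top0.png',x/k+ox-.4,y/k+oy-.4,z)[:2]
for C,ox,oy,z in [([(148,65),(288,103),(222,305),(82,265)],228,190,49),([(90,72),(312,75),(315,318),(92,320)],365,212,50)]:
    p=np.array([P(x,y,ox,oy,z) for x,y in C]); print(p.mean(0).round(1),p.round(0).tolist())
    d=(p[0]+p[1]-p[2]-p[3]); e=p[0]+p[3]-p[1]-p[2]; print(np.arctan2(d[1],d[0]),np.arctan2(-e[0],e[1]),np.hypot(*d)/2,np.hypot(*e)/2)
```

```text
[556.3 167.6] [[613.0, 185.0], [594.0, 119.0], [499.0, 150.0], [519.0, 215.0]]
-0.31193544393006895 -0.28997306415136576 99.58120128630839 68.50843599597151
[ 490.2 -177.6] [[549.0, -128.0], [546.0, -231.0], [433.0, -227.0], [433.0, -124.0]]
-0.03424633084261338 -0.01921547462618247 114.34098574155213 103.23899297275125
```

>>> {"fn": "carry_out", "kwargs": {"deltas": [[[20,40,0,0],[45,75,0,0],[70,110,0,0],[95,145,0,0],[120,180,0,0],[145,215,0,0],[170,250,0,0],[195,285,0,0],[220,320,0,0],[245,355,0,0]]]}}

```text
time: 0.93
position: [391.2, -312.5, 231.2]
ee_rot: [0.993, 0.115, -0.0, -0.0]
contact_force: [1.0, -1.0, -0.2]
gripper_width: 1.004
grip_force: 0.0
```

>>> {"fn": "carry_out", "kwargs": {"deltas": [[[20,30,10,-0.05],[40,60,20,-0.1],[60,90,30,-0.15],[80,110,40,-0.2],[90,125,50,-0.26],[90,125,60,-0.26],[90,125,60,-0.26],[90,125,60,-0.26],[90,125,60,-0.26],[90,125,60,-0.26]]]}}

```text
time: 1.77
position: [479.6, -190.5, 290.6]
ee_rot: [1.0, -0.015, -0.001, 0.0]
contact_force: [0.0, -0.4, -0.0]
gripper_width: 0.998
grip_force: 0.0
```

Run:
```python
from h import *
c=snap('wrist','w1.png'); print(c['T_tool_cam'].round(3), c['vfov'],sensors.observe()['position'])
```

```text
[[ 1.00000e-03 -9.46000e-01 -3.23000e-01  8.27230e+01]
 [ 1.00000e+00  1.00000e-03  1.00000e-03  3.45000e-01]
 [-0.00000e+00 -3.23000e-01  9.46000e-01 -1.43691e+02]
 [ 0.00000e+00  0.00000e+00  0.00000e+00  1.00000e+00]] 68.94055950927635 [ 479.71063724 -190.32951875  290.66798196]
```

View pics/w1.png

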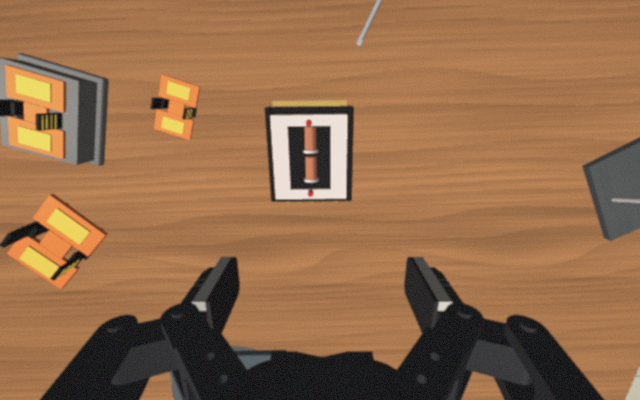

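The wrist view shows the unit at (310,153), with its red pins at (309,123) and (311,193) and the fingers at the bottom. I'll measure the deck's outline now.

```bash
cat >> h.py <<'E'
def rect(f,m,z):
    cs=cv2.findContours(m.astype(np.uint8),cv2.RETR_EXTERNAL,cv2.CHAIN_APPROX_NONE)[0]
    c=max(cs,key=cv2.contourArea)[:,0]
    p=np.array([ray(f,u,v,z)[:2] for u,v in c],np.float32); return cv2.minAreaRect(p)
E
python3 - <<'E'
from h import *
i=cv2.imread('pics/w1.png').astype(int); m=(i.min(2)>130); m[:, :255]=0; m[:,365:]=0; m[215:]=0; m[:95]=0
for z in (44,50,56): print(z,rect('w1.png',m,z))
r=(i[...,2]>120)&(i[...,1]<60)&(i[...,0]<70); r[:, :300]=0; r[:,320:]=0
n,_,st,ce=cv2.connectedComponentsWithStats(r[:210].astype(np.uint8))
for s,c in zip(st[1:],ce[1:]):
  print(s,c,ray('w1.png',*c,58).round(1))
E
```

```text
44 ((487.6872253417969, -174.93409729003906), (100.49612426757812, 115.30810546875), 88.95500183105469)
50 ((488.83642578125, -175.21807861328125), (98.95086669921875, 113.53514862060547), 88.95500183105469)
56 ((489.9858093261719, -175.50204467773438), (97.40564727783203, 111.76214599609375), 88.95499420166016)
[308 122   2   4   6] [308.33333333 123.16666667] [ 535.  -176.1   58. ]
[310 191   2   4   7] [310.42857143 192.28571429] [ 444.2 -175.    58. ]
```

>>> {"fn": "carry_out", "kwargs": {"deltas": [[[5,40,0,-0.05],[10,75,0,-0.1],[15,110,0,-0.15],[20,145,0,-0.2],[25,180,0,-0.25],[25,215,0,-0.28],[25,250,0,-0.28],[20,285,0,-0.28],[20,320,0,-0.28],[20,345,0,-0.28]]]}}

```text
time: 2.65
position: [499.9, 158.3, 291.0]
ee_rot: [0.988, -0.153, -0.0, -0.0]
contact_force: [0.8, 0.5, 0.3]
gripper_width: 1.0
grip_force: 0.0
```

>>> {"fn": "carry_out", "kwargs": {"deltas": [[[0,0,-20,0],[0,0,-40,0],[0,0,-60,0],[0,0,-60,0],[0,0,-60,0],[0,0,-60,0],[0,0,-60,0],[0,0,-60,0],[0,0,-60,0],[0,0,-60,0]]]}}

```text
time: 3.48
position: [500.8, 155.6, 231.9]
ee_rot: [0.988, -0.154, 0.0, -0.0]
contact_force: [0.3, 0.5, 0.4]
gripper_width: 1.001
grip_force: 0.0
```

Run:
```python
from h import *
snap('wrist','w2.png'); print(sensors.observe()['position'],sensors.observe()['ee_rot'])
```

```text
[500.7580888  155.60183786 231.71782411] [ 9.88067293e-01 -1.54022369e-01  3.21010162e-04 -1.78707528e-04]
```

View pics/w2.png

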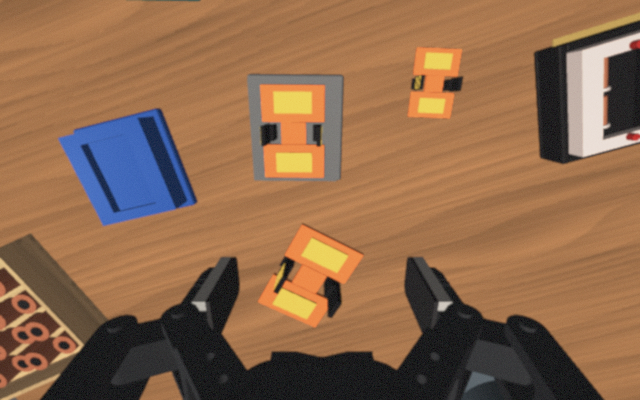

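The wrist view shows the cover on the spare at (293,132), nearly aligned with the image, so I'll measure the lid.

Run:
```python
from h import *
i=cv2.imread('pics/w2.png'); h=cv2.cvtColor(i,cv2.COLOR_BGR2HSV)
m=(h[...,0]<32)&(h[...,1]>170)&(h[...,2]>120); m[:, :245]=0; m[:,345:]=0; m[190:]=0; m[:70]=0
m=cv2.morphologyEx(m.astype(np.uint8),cv2.MORPH_OPEN,np.ones((3,3)))
print(rect('w2.png',m,49))
i=i.astype(int);g=((i.max(2)-i.min(2))<25)&(i.max(2)>60)&(i.max(2)<160); g=(g|(m>0)); g[:, :235]=0; g[:,355:]=0; g[200:]=0; g[:60]=0
print(rect('w2.png',cv2.morphologyEx(g.astype(np.uint8),cv2.MORPH_OPEN,np.ones((5,5))),44))
# paddles tops at z 78
print(ray('w2.png',269,133,78),ray('w2.png',317,133,78))
```

```text
((556.292236328125, 169.96054077148438), (64.90672302246094, 97.23656463623047), 71.87965393066406)
((558.0093383789062, 166.67481994628906), (100.36731719970703, 113.89115905761719), 72.06145477294922)
[565.8816268  189.53958627  78.        ] [551.31327268 143.73455539  78.        ]
```

>>> {"fn": "carry_out", "kwargs": {"deltas": [[[15,4,-20,0],[30,8,-40,0],[45,12,-60,-0.007],[56,13,-85,-0.007],[56,13,-112,-0.007],[56,13,-112,-0.007],[56,13,-112,-0.007],[56,13,-112,-0.007],[56,13,-112,-0.007],[56,13,-112,-0.007]]]}}

```text
time: 4.37
position: [557.3, 168.9, 121.1]
ee_rot: [0.988, -0.157, 0.001, -0.001]
contact_force: [-0.8, -0.2, 0.1]
gripper_width: 1.001
grip_force: 0.0
```

Run:
```python
from h import *
snap('wrist','w3.png'); print(sensors.observe()['position'],sensors.observe()['ee_rot'])
```

```text
[557.2224103  168.83683209 120.87481178] [ 9.87526388e-01 -1.57448656e-01  1.10196116e-03 -5.83287730e-04]
```

View pics/w3.png

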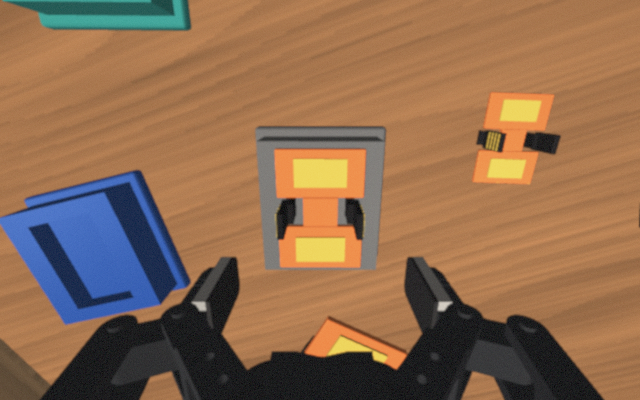

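The cover is centred between the fingers: its lid spans columns 274–366 and the paddles sit at 285 and 356, row 217. I'll refine that once more numerically.

Run:
```python
from h import *
f='w3.png'
i=cv2.imread('pics/w3.png'); h=cv2.cvtColor(i,cv2.COLOR_BGR2HSV)
m=(h[...,0]<32)&(h[...,1]>170)&(h[...,2]>120); m[:, :255]=0; m[:,385:]=0; m[272:]=0; m[:140]=0
m=cv2.morphologyEx(m.astype(np.uint8),cv2.MORPH_OPEN,np.ones((3,3)))
print(rect(f,m,49))
for p in [(274,149),(366,149),(362,268),(279,269)]: print(ray(f,*p,49).round(1))
```

```text
((557.244384765625, 169.5895233154297), (66.25602722167969, 98.05027770996094), 71.96253204345703)
[614.4 186.7  49. ]
[593.3 122.   49. ]
[496.9 151.8  49. ]
[517.8 219.3  49. ]
```

>>> {"fn": "carry_out", "kwargs": {"deltas": [[[0,0.5,-15,0],[0,0.5,-30,0],[0,0.5,-45,0],[0,0.5,-55,0],[0,0.5,-62,0],[0,0.5,-67,0],[0,0.5,-70,0],[0,0.5,-70,0],[0,0.5,-70,0],[0,0.5,-70,0]]], "jaw": 1, "newtons": 20}}

```text
time: 5.25
position: [557.0, 169.2, 49.8]
ee_rot: [0.988, -0.157, 0.0, -0.0]
contact_force: [-0.1, -0.1, 0.3]
gripper_width: 1.002
grip_force: 0.0
```

>>> {"fn": "carry_out", "kwargs": {"deltas": [[[0,0,0,0],[0,0,0,0],[0,0,0,0],[0,0,0,0],[0,0,0,0],[0,0,0,0],[0,0,0,0],[0,0,0,0],[0,0,0,0],[0,0,0,0]]], "jaw": 0.3}}

```text
time: 6.08
position: [557.0, 169.3, 49.8]
ee_rot: [0.988, -0.157, 0.0, -0.0]
contact_force: [-0.1, 0.2, 5.6]
gripper_width: 0.65
grip_force: 3.6
```

>>> {"fn": "carry_out", "kwargs": {"deltas": [[[0,0,0,0],[0,0,0,0],[0,0,0,0],[0,0,0,0],[0,0,0,0],[0,0,0,0],[0,0,0,0],[0,0,0,0],[0,0,0,0],[0,0,0,0]]], "jaw": -0.1}}

```text
time: 6.92
position: [557.2, 169.4, 50.2]
ee_rot: [0.988, -0.157, 0.001, -0.0]
contact_force: [-1.8, -0.2, 9.9]
gripper_width: 0.54
grip_force: 19.4
```

>>> {"fn": "carry_out", "kwargs": {"deltas": [[[0,0,1,0],[0,0,2,0],[0,0,3,0],[0,0,4,0],[0,0,5,0],[0,0,6,0],[0,0,7,0],[0,0,8,0],[0,0,9,0],[0,0,10,0]]]}}

```text
time: 7.75
position: [556.6, 169.1, 59.4]
ee_rot: [0.988, -0.157, -0.0, -0.0]
contact_force: [0.5, -0.8, -0.9]
gripper_width: 0.54
grip_force: 20.9
```

>>> {"fn": "carry_out", "kwargs": {"deltas": [[[0,0,5,0],[0,0,12,0],[0,0,22,0],[0,0,34,0],[0,0,46,0],[0,0,58,0],[0,0,70,0],[0,0,82,0],[0,0,90,0],[0,0,90,0]]]}}

```text
time: 8.58
position: [557.6, 169.5, 151.7]
ee_rot: [0.988, -0.157, 0.002, -0.001]
contact_force: [0.1, 0.1, -1.4]
gripper_width: 0.539
grip_force: 20.9
```

Run:
```python
from h import *
snap('wrist','w4.png'); s=sensors.observe();print(s['position'],s['ee_rot'],s['grip_force'],s['contact_force'])
```

```text
[557.16039676 169.26315986 150.48898212] [ 9.87513769e-01 -1.57528974e-01  9.48690357e-04 -5.28370599e-04] 20.926930010318756 [ 0.09530332  0.39415598 -1.7472126 ]
```

View pics/w4.png

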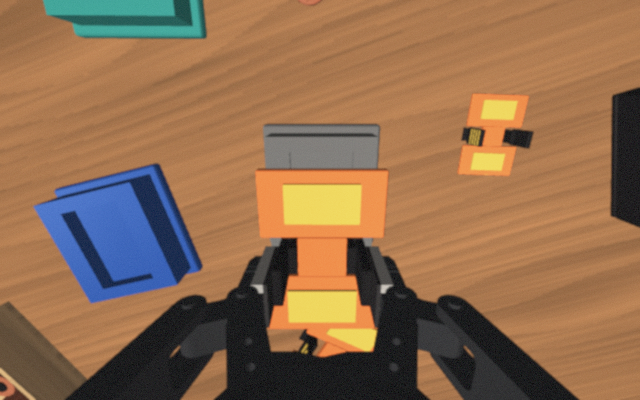

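The cover is held level between the fingers, with its lid corners at (256,170), (388,170), (376,330) and (268,328). I'll compute its pose in the hand.

Run:
```python
from h import *
f='w4.png'
s=np.load('pics/w4.png.npy',allow_pickle=True).item()['s']
Rt=R.from_quat(s['ee_rot']).as_matrix()
for z in (147,150,153):
    p=np.array([ray(f,*q,z) for q in [(256,170),(388,170),(376,330),(268,328)]])
    t=(p-s['position'])@Rt
    print(z,t.round(1).tolist(),t.mean(0).round(1),np.linalg.norm(p[0]-p[1]),np.linalg.norm(p[2]-p[3]))
```

```text
147 [[48.3, -33.6, 4.9], [48.4, 35.1, 4.8], [-55.2, 35.3, 4.5], [-53.9, -33.2, 4.6]] [-3.1  0.9  4.7] 68.74245076021215 68.48743978573039
150 [[49.0, -32.9, 1.9], [49.1, 34.4, 1.8], [-52.4, 34.6, 1.5], [-51.1, -32.5, 1.6]] [-1.4  0.9  1.7] 67.35503065341675 67.10516653287364
153 [[49.7, -32.2, -1.1], [49.8, 33.7, -1.2], [-49.6, 33.9, -1.5], [-48.3, -31.9, -1.4]] [ 0.4  0.9 -1.3] 65.96761054662136 65.72289328001696
```

>>> {"fn": "carry_out", "kwargs": {"deltas": [[[-5,-30,0,0.03],[-12,-65,0,0.07],[-20,-100,0,0.11],[-27,-138,0,0.15],[-34,-176,0,0.19],[-42,-214,0,0.23],[-50,-252,0,0.26],[-58,-290,0,0.3],[-63,-325,0,0.3],[-66.5,-344,0,0.3]]]}}

```text
time: 9.47
position: [488.2, -179.8, 148.7]
ee_rot: [1.0, -0.01, -0.001, 0.001]
contact_force: [-0.0, 0.5, -1.1]
gripper_width: 0.535
grip_force: 21.0
```

>>> {"fn": "carry_out", "kwargs": {"deltas": [[[0,0,0,0],[0,0,-5,0],[0,0,-10,0],[0,0,-15,0],[0,0,-20,0],[0,0,-25,0],[0,0,-30,0],[0,0,-30,0],[0,0,-30,0],[0,0,-30,0]]]}}

```text
time: 10.3
position: [490.3, -174.8, 119.4]
ee_rot: [1.0, -0.008, 0.0, 0.0]
contact_force: [-0.9, -0.6, -1.2]
gripper_width: 0.537
grip_force: 21.0
```

Run:
```python
from h import *
snap('wrist','w5.png'); s=sensors.observe();print(s['position'],s['ee_rot'],s['grip_force'],s['contact_force'])
```

```text
[ 490.3084322  -174.90057302  119.49762366] [ 9.99967435e-01 -8.06791944e-03  1.90511356e-04  4.37738535e-05] 20.976938009262085 [-0.34021609 -0.78661895 -1.43174974]
```

View pics/w5.png

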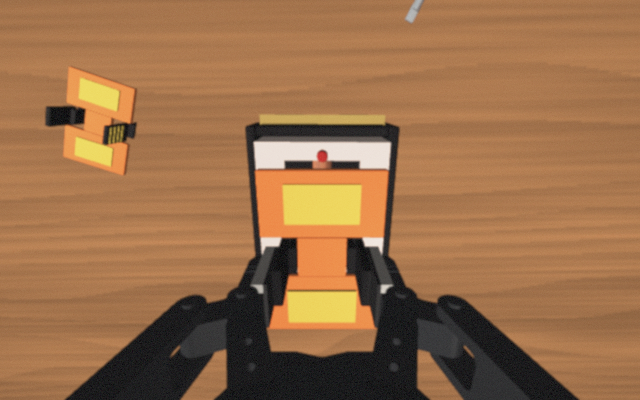

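The cover sits squarely over the unit, with the red pin at (322,156), the deck's front edge at row 140 and its sides at columns 253 and 390. I'll check the alignment numerically.

Run:
```python
from h import *
f='w5.png'
for z in (44,50,56):
    print(z,[ray(f,*q,z+(8 if k==2 else 0)).round(1)[:2].tolist() for k,q in enumerate([(253,140),(390,140),(322,155.5)])])
for z in (116.5,118.5): print([ray(f,*q,z).round(1)[:2].tolist() for q in [(256,170),(388,170)]])
i=cv2.imread('pics/w5.png')[136:172,245:400].astype(int)
print('row145',[245+j for j in range(154) if abs(i[9,j+1].min()-i[9,j].min())>35])
print('col270',[136+j for j in range(35) if abs(i[j+1,25].min()-i[j,25].min())>25],'col380',[136+j for j in range(35) if abs(i[j+1,135].min()-i[j,135].min())>25])
```

```text
44 [[545.6, -125.2], [544.2, -227.0], [534.8, -176.3]]
50 [[546.4, -126.6], [544.9, -225.6], [535.9, -176.3]]
56 [[547.1, -128.0], [545.7, -224.2], [536.9, -176.3]]
[[539.5, -142.3], [538.5, -210.2]]
[[539.9, -142.8], [538.9, -209.7]]
row145 [252, 253, 254, 389, 390, 391]
col270 [140, 141, 167, 168, 169] col380 [140, 141, 142, 167, 168, 169]
```

>>> {"fn": "carry_out", "kwargs": {"deltas": [[[1,0,-6,0],[1,0,-12,0],[1,0,-18,0],[1,0,-22,0],[1,0,-25,0],[1,0,-28,0],[1,0,-30,0],[1,0,-32,0],[1,0,-34,0],[1,0,-36,0]]]}}

```text
time: 11.18
position: [491.2, -174.9, 83.2]
ee_rot: [1.0, -0.008, 0.0, 0.0]
contact_force: [-0.8, 0.9, -1.0]
gripper_width: 0.537
grip_force: 21.0
```

>>> {"fn": "carry_out", "kwargs": {"deltas": [[[0,0,-1.5,0],[0,0,-3,0],[0,0,-4.5,0],[0,0,-6,0],[0,0,-7.5,0],[0,0,-9,0],[0,0,-10,0],[0,0,-10,0],[0,0,-10,0],[0,0,-10,0]]]}}

```text
time: 12.02
position: [491.2, -174.9, 73.3]
ee_rot: [1.0, -0.008, 0.0, -0.0]
contact_force: [-0.2, -0.0, -1.1]
gripper_width: 0.537
grip_force: 21.0
```

>>> {"fn": "carry_out", "kwargs": {"deltas": [[[0,0,-0.6,0],[0,0,-1.2,0],[0,0,-1.8,0],[0,0,-2.4,0],[0,0,-3,0],[0,0,-3.6,0],[0,0,-4.2,0],[0,0,-5,0],[0,0,-5,0],[0,0,-5,0]]]}}

```text
time: 12.85
position: [491.2, -174.9, 68.3]
ee_rot: [1.0, -0.008, 0.0, 0.0]
contact_force: [-0.8, 0.3, 1.1]
gripper_width: 0.539
grip_force: 21.4
```

>>> {"fn": "carry_out", "kwargs": {"deltas": [[[0,0,-0.6,0],[0,0,-1.2,0],[0,0,-1.8,0],[0,0,-2.4,0],[0,0,-3,0],[0,0,-3.6,0],[0,0,-4.2,0],[0,0,-5,0],[0,0,-5,0],[0,0,-5,0]]]}}

```text
time: 13.68
position: [491.1, -174.9, 63.3]
ee_rot: [1.0, -0.008, 0.0, -0.0]
contact_force: [-1.6, 1.4, 2.9]
gripper_width: 0.537
grip_force: 21.8
```

>>> {"fn": "carry_out", "kwargs": {"deltas": [[[0,0,-0.3,0],[0,0,-0.6,0],[0,0,-0.9,0],[0,0,-1.2,0],[0,0,-1.5,0],[0,0,-1.5,0],[0,0,-1.5,0],[0,0,-1.5,0],[0,0,-1.5,0],[0,0,-1.5,0]]]}}

```text
time: 14.52
position: [491.1, -174.9, 61.8]
ee_rot: [1.0, -0.008, 0.0, -0.0]
contact_force: [-0.5, 0.4, 3.8]
gripper_width: 0.535
grip_force: 21.9
```

>>> {"fn": "carry_out", "kwargs": {"deltas": [[[0,0,-0.3,0],[0,0,-0.6,0],[0,0,-0.9,0],[0,0,-1.2,0],[0,0,-1.5,0],[0,0,-1.5,0],[0,0,-1.5,0],[0,0,-1.5,0],[0,0,-1.5,0],[0,0,-1.5,0]]]}}

```text
time: 15.35
position: [491.2, -174.9, 61.5]
ee_rot: [1.0, -0.008, 0.0, 0.0]
contact_force: [-4.9, 1.6, 21.3]
gripper_width: 0.535
grip_force: 26.0
```

>>> {"fn": "carry_out", "kwargs": {"deltas": [[[0,0,0.3,0],[0,0,0.3,0],[0,0,0.3,0],[0,0,0.3,0],[0,0,0.3,0],[0,0,0.3,0],[0,0,0.3,0],[0,0,0.3,0],[0,0,0.3,0],[0,0,0.3,0]]], "jaw": 0.36}}

```text
time: 16.18
position: [491.2, -174.9, 60.6]
ee_rot: [1.0, -0.008, 0.0, 0.0]
contact_force: [-0.7, 0.4, 2.9]
gripper_width: 0.676
grip_force: 2.8
```

>>> {"fn": "carry_out", "kwargs": {"deltas": [[[0,0,0.3,0],[0,0,0.3,0],[0,0,0.3,0],[0,0,0.3,0],[0,0,0.3,0],[0,0,0.3,0],[0,0,0.3,0],[0,0,0.3,0],[0,0,0.3,0],[0,0,0.3,0]]], "jaw": 1}}

```text
time: 17.02
position: [491.1, -174.9, 60.9]
ee_rot: [1.0, -0.008, -0.0, -0.0]
contact_force: [-1.3, -0.0, -0.9]
gripper_width: 0.999
grip_force: 0.0
```

>>> {"fn": "carry_out", "kwargs": {"deltas": [[[0,0,5,0],[0,0,12,0],[0,0,20,0],[0,0,30,0],[0,0,40,0],[0,0,50,0],[0,0,60,0],[0,0,60,0],[0,0,60,0],[0,0,60,0]]]}}

```text
time: 17.85
position: [490.9, -174.9, 120.8]
ee_rot: [1.0, -0.008, -0.0, -0.0]
contact_force: [-0.2, 0.4, -0.2]
gripper_width: 0.998
grip_force: 0.0
```

Run:
```python
from h import *
snap('wrist','w6.png'); snap('scene','scene6.png'); s=sensors.observe();print(s['position'],s['contact_force'])
a=cv2.imread('pics/w6.png')[110:290,210:440]; b=cv2.imread('pics/scene6.png')[140:230,180:300]
a=cv2.resize(a,(500,391),interpolation=cv2.INTER_CUBIC)
b=cv2.resize(b,(290,217),interpolation=cv2.INTER_CUBIC); c=np.zeros((391,790,3),np.uint8); c[:,:500]=a; c[:217,500:]=b
cv2.imwrite('pics/c6.png',c)
f='w6.png';i=cv2.imread('pics/w6.png'); h=cv2.cvtColor(i,cv2.COLOR_BGR2HSV)
m=(h[...,0]<32)&(h[...,1]>170)&(h[...,2]>120); m[:, :255]=0; m[:,385:]=0; m[300:]=0; m[:136]=0
m=cv2.morphologyEx(m.astype(np.uint8),cv2.MORPH_OPEN,np.ones((3,3)))
for z in (58,61,64,70): print(z,rect(f,m,z))
```

```text
[ 490.77418782 -174.82120729  120.40016503] [ 0.00780848 -0.30509278  0.39684141]
58 ((488.6261901855469, -175.38572692871094), (67.16719818115234, 100.21633911132812), 89.14624786376953)
61 ((489.8616943359375, -175.40345764160156), (66.19121551513672, 98.7601318359375), 89.14625549316406)
64 ((491.0972900390625, -175.421142578125), (65.21524810791016, 97.30393981933594), 89.14625549316406)
70 ((493.5685119628906, -175.45654296875), (63.263275146484375, 94.39151000976562), 89.14624786376953)
```

View pics/c6.png

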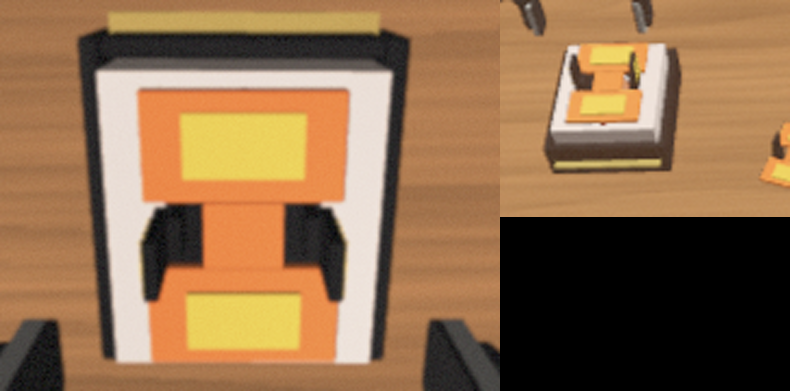

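The lid is level on the deck at the latched height (about 62 mm top), both tabs are sprung out symmetrically, and the robot is clear. I'm handing it in.

```bash
python3 -c "
from plant import ticket; print(ticket.close_job())"
```

```text
the job is handed in; nothing more can be done
None
```

I freed the middle-sized orange cover from the grey base, pressed it home on the wound unit, let go and handed the job in after about 18 s. The final pictures show it level, at the height expected when latched, with both tabs sprung out; I did not pull on it to test the latches.

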